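# Sweep the bushes into the inspection bay with the straightedge

### The arm

A 6-joint arm with a two-finger parallel gripper is mounted at the origin on a cart in front of the work surface, level with it; the furniture and walls round the work are solid. World frame = base frame: x ahead of the robot, y to its left, z up, the work surface at z = 0. Lengths are in m, angles in rad, forces in N, time in s.
With the tool pointing down it reaches from about 0.35 to 0.775 m from the base axis. Payload 5.5 kg.
Tool frame: the origin (TCP) lies midway between the tips of the shut fingers; the grasp point (between the pads) lies 19 mm behind it (env.hold_point_z is the distance from the TCP to the grasp point, in m); z points along the fingers, y is the line along which they close (so a half turn about z gives the same grasp; the last joint's range is limited). The gripper opens to 85 mm and grips with 20 to 120 N. Pads are 22 mm wide; open, the fingers measure 114 mm over their backs; the gripper's body (76 mm by 85 mm) begins 54 mm behind the grasp point. The pads swing forward as they close: fully open they stand 13 mm farther back than shut.
Start: joints at [1.006, 0.313, 0.046, 1.304, 0, 1.431], TCP at [0.237, 0.524, 0.231] pointing down, gripper open.
Joint ranges: [-2.76, 2.76], [-0.86, 1.69], [-1.03, 1.26], [-2.2, 2.34], [-1.47, 1.5], [-3.14, 3.14]. Speed limits (rad/s): [2.57, 2.57, 3.14, 3.14, 3.14, 3.14].

### API

Orientations are given as a unit quaternion [w, x, y, z].
In Python, from workcell import env, read_camera gives the robot as it stands. The module is installed in compiled form; this text tells all that it offers.
- The arm moves only by the tool carry_out, never from a script. Its argument "moves" is a list of rows, each an object of numbers: "tx", "ty", "tz": the shift along the world's x, y, z in cm; "wx", "wy", "wz": the turn, a rotation vector about the world's x, y, z in rad; "claw": the closure, from -1 (fully open) to 1 (shut). A call has 1 to 8 rows; each row shifts and turns the commanded pose from where the row before left it; what a row does not reach is not made up. A row lasts 1/8 s, in which the tool goes at most 62.5 mm and 10.7 degrees, less where a joint would pass 70% of its speed; a pose out of reach is approached as far as the arm can. A call is refused whole if a number of a shift passes 6.25 or a number of a turn 0.188, either way. A call with a gripper value outside its range is refused whole. The fingers move at their own pace and stop on an object; "newtons" is the grip in N (left out, the last holds). Time passes only in rows, so rows that do not move let the fingers close. It gives the time, the measured TCP pose, the force, the opening and the grip force at its end, in the units of the state.
- env.get_state(): the state, without advancing time (a new reading comes with each control period).
- read_camera(name): name is "side" or "top" or "wrist"; returns a dict with "image" (400x640x3 uint8, blue, green, red), "z_map" (400x640 float32, m along the optical axis (not along the pixel's ray), 0 where there is no reading), "fx", "fy", "cx", "cy" (pixels), "camera_from_world" (4x4, takes a point from world to camera coordinates); the wrist camera has in their place "hand_eye" (4x4, takes a point from camera to tool coordinates, whose origin is the TCP and whose axes are the flange's). Camera axes: x right, y down, z forward; pixel columns grow to the right and rows downward; lengths in m; the calibration is good to about 2 mm. A picture is of the moment at which its call begins: read the wrist's pose just before it.
- env.hand_in(): hands the job in; it is judged then, once.
The state is a dict: "clock": time; "joint_pos": joint angles; "qvel": joint speeds; "tau": joint torques, N m; "tcp_pos": TCP position; "orientation": TCP orientation; "wrist_force": force on the tool from outside, world axes, zero at the start; "ft_torque": the same for the moment, N m; "finger_gap": finger opening in m; "grip_force": force on a finger pad.
Only numpy, scipy, OpenCV 4.12 (cv2) and the standard library are available. Lean on these libraries where they do the work, as an engineer would, in place of code of your own. Each camera call takes 0.05 s, during which the arm holds its last target. There are 200 camera calls.

### The job

Pick the straightedge up by its orange handle from its rubber mat, and with its blade push the five standing bushes, gathered together as one group along the blade, in under the clear hood until all of them stand wholly on the yellow panel. Then draw the straightedge out and stand it back on its mat the way it stood before. Do not touch the bushes with the gripper, knock any bush over, bump the hood or disturb the other tools.

Things in the scene. Friction and masses are not known exactly. Their poses are not given: they have to be found in the camera images.
- straightedge: steel blade 160 mm long (y), 26 high, on a foot 36 mm deep, 4 thick, with an orange handle; 0.35 kg. Origin: middle of the underside, z up, x = pushing side. Flat blade face at x = +18 mm; a 20 mm high wing at each end runs forward to x = +33 (inner faces y = +-75). Handle centred at x = -2, y = 0: 28 mm (x) by 26 (y, grip this), z = 4 to 85; grip at about z = 60.
- rest: black rubber mat with two white lines, fixed, 74 mm (x) by 172 mm (y), 2 mm thick, on which the straightedge stands at first, its x and y axes nearly along the mat's. Origin: centre of its underside, on the bench top.
- bay: inspection bay, fixed. Origin: on the bench top (z = 0), middle of the front edge of a yellow panel, flush with the bench, x = 0 to 80 mm, y = +-100 mm; x points into the bay, the pushing direction, roughly away from the robot. A 36 mm high aluminium stop strip stands behind it, from x = 80 mm.
- hood: the bay's hood (bay's origin and axes): clear roof in an aluminium frame, underside 250 mm up, top 262, from x = -35 mm (front bar, ahead of the panel) to 100 mm, y = +-115; corner posts 206 mm apart, front open below the bar. An upright gripper on the straightedge hits the bar before the bushes are on the panel; leaning back to the robot 20 to 35 degrees it passes below.
- part_a: a grey turned bush, 30 mm high, standing on its flange (flange radius 10 mm at the bottom, slimmer above), loose on the bare bench top in front of the bay. Origin: centre of the upper end, 30 mm above the bench; its z axis points down.
- part_b: a grey turned bush, 24 mm high, standing on its flange (flange radius 11 mm at the bottom, slimmer above), loose on the bare bench top in front of the bay. Origin: centre of the upper end, 24 mm above the bench; its z axis points down.
- part_c: a brass-coloured turned bush, 28 mm high, standing on its flange (flange radius 8.5 mm at the bottom, slimmer above), loose on the bare bench top in front of the bay. Origin: centre of the upper end, 28 mm above the bench; its z axis points down.
- part_d: a grey turned bush, 30 mm high, standing on its flange (flange radius 10 mm at the bottom, slimmer above), loose on the bare bench top in front of the bay. Origin: centre of the upper end, 30 mm above the bench; its z axis points down.
- part_e: a grey turned bush, 24 mm high, standing on its flange (flange radius 11 mm at the bottom, slimmer above), loose on the bare bench top in front of the bay. Origin: centre of the upper end, 24 mm above the bench; its z axis points down.
- hex_tool: bystander: black hex key, 39x114x9 mm, loose, lying to the right of the bushes; origin centre of its underside
- pen: bystander: marker pen, 13x128x15 mm, loose, lying to the left of the bay, along it; origin centre of its underside
- gauge: bystander: plug gauge, 22x114x22 mm, loose, lying to the left of the bay, beyond the mat; origin centre of its underside

How it is judged:
On the way, in this order (a step that is already met when the one before it is completed fails the run):
1. all five bushes are gathered along the front of the blade, between its ends, their centres within about 32 mm of its face, the straightedge down at the bench (x of part_a in the frame of straightedge between 0.018 and 0.05 m and y of part_a in the frame of straightedge between -0.08 and 0.08 m and x of part_b in the frame of straightedge between 0.018 and 0.05 m and y of part_b in the frame of straightedge between -0.08 and 0.08 m and x of part_c in the frame of straightedge between 0.018 and 0.05 m and y of part_c in the frame of straightedge between -0.08 and 0.08 m and x of part_d in the frame of straightedge between 0.018 and 0.05 m and y of part_d in the frame of straightedge between -0.08 and 0.08 m and x of part_e in the frame of straightedge between 0.018 and 0.05 m and y of part_e in the frame of straightedge between -0.08 and 0.08 m and height (world z) of straightedge below 0.012 m), for 0.2 s.
2. all five bushes stand on the yellow panel (x of part_a in the frame of bay between 0.008 and 0.076 m and y of part_a in the frame of bay between -0.095 and 0.095 m and x of part_b in the frame of bay between 0.008 and 0.076 m and y of part_b in the frame of bay between -0.095 and 0.095 m and x of part_c in the frame of bay between 0.008 and 0.076 m and y of part_c in the frame of bay between -0.095 and 0.095 m and x of part_d in the frame of bay between 0.008 and 0.076 m and y of part_d in the frame of bay between -0.095 and 0.095 m and x of part_e in the frame of bay between 0.008 and 0.076 m and y of part_e in the frame of bay between -0.095 and 0.095 m and angle between each of part_a, part_b, part_c, part_d, part_e's own z axis and vertical above 2.9 rad), for 0.2 s.
At the end, for the whole second after the job is handed in: All five bushes stand upright (within 14 degrees) and at rest on the yellow panel, their centres at least 8 mm past its front edge and within its other edges; the straightedge stands upright and released on its mat, its centre within 30 mm of the mat's and turned less than 20 degrees from it (all of step 2 and horizontal distance between straightedge and rest below 0.03 m and angle between the x axis of straightedge and the x axis of rest, either way round below 0.35 rad and angle between straightedge's own z axis and vertical below 0.1 rad and height (world z) of straightedge below 0.008 m and linear speed of each of straightedge, part_a, part_b, part_c, part_d, part_e below 0.02 m/s and contact force between straightedge and the fingers below 0.5 N); the robot touches nothing.
It fails at once if the gripper or arm touches a bush (contact force between any of the fingers, the arm and part_a above 0.5 N or contact force between any of the fingers, the arm and part_b above 0.5 N or contact force between any of the fingers, the arm and part_c above 0.5 N or contact force between any of the fingers, the arm and part_d above 0.5 N or contact force between any of the fingers, the arm and part_e above 0.5 N).
It fails at once if a bush is knocked over (angle between any of part_a, part_b, part_c, part_d, part_e's own z axis and vertical below 2.3 rad).
It fails at once if the hood is knocked (more than 5 N) (contact force between hood and anything else above 5 N).
It fails at once if the hex key, pen or gauge is shifted more than 20 mm (distance of any of hex_tool, pen, gauge from where it was at the start of the episode above 0.02 m).
It also fails if it takes over 56 s, if anything falls off the work surface, if the arm or the gripper's body presses on something with over 40 N, if the wrist force passes 120 N, or if a joint passes its speed limit or range.

## Working session

There is one attempt and no reset: what is moved stays moved. The work goes in short steps, Python scripts to look and compute and a tool call to move; the robot and the scene stay as the last step left them, time stands still between calls to the robot, and variables do not carry over. Pictures are saved under pics/ and viewed, at most 10 in all, crops included, and the job is handed in when it is done.

Besides the shell and the picture viewer there is one more tool, called after "Request:" as a command line: name --argument value ..., lists and objects as JSON in quotes. carry_out: Moves the arm, as the interface text tells. Its arguments: {"type":"object","properties":{"moves":{"type":"array","items":{"type":"object","properties":{"tx":{"type":"number"},"ty":{"type":"number"},"tz":{"type":"number"},"wx":{"type":"number"},"wy":{"type":"number"},"wz":{"type":"number"},"claw":{"type":"number"}}}},"newtons":{"type":"number"}},"required":["moves"]}

```bash
mkdir -p pics; ls; cat > h.py <<'E'
import numpy as np, cv2
from workcell import env, read_camera
from scipy.spatial.transform import Rotation as R
def snap(n,f):
    c=read_camera(n); cv2.imwrite('pics/'+f+'.png',c['image']); np.savez('pics/'+f+'.npz',**{k:v for k,v in c.items()}); return c
def world(c,u,v,z=None):
    """depth point, or ray hit with plane z"""
    M=np.linalg.inv(c['camera_from_world']); d=np.array([(u-c['cx'])/c['fx'],(v-c['cy'])/c['fy'],1])
    if z is None: s=c['z_map'][int(round(v)),int(round(u))]
    else: s=(z-M[2,3])/(M[:3,:3]@d)[2]
    return M[:3,:3]@d*s+M[:3,3]
E
python3 - <<'E'
from h import *
s=env.get_state(); print({k:np.round(v,3) for k,v in s.items()})
for n in('top','side'):
    c=snap(n,n+'0'); print(n,c['fx'],c['cx'],c['cy'],np.round(c['camera_from_world'],3).tolist())
E
```

```text
pics
{'clock': np.float64(0.0), 'joint_pos': array([ 1.006,  0.314,  0.045,  1.304, -0.   ,  1.431]), 'qvel': array([ 0.   , -0.   ,  0.001,  0.   , -0.   , -0.   ]), 'tau': array([-1.0000e-03, -4.8062e+01,  2.9853e+01,  1.9000e-02, -0.0000e+00,
       -0.0000e+00]), 'tcp_pos': array([0.237, 0.523, 0.23 ]), 'orientation': array([-0.   ,  0.211,  0.978, -0.001]), 'wrist_force': array([-0.358, -0.306,  0.456]), 'ft_torque': array([-0.018, -0.018, -0.014]), 'grip_force': np.float64(0.0), 'finger_gap': np.float64(0.085)}
top 432.6078796333283 310.3137393206633 197.7453313089935 [[-0.025, -1.0, -0.016, 0.04], [-0.991, 0.027, -0.128, 0.609], [0.128, 0.013, -0.992, 0.902], [0.0, 0.0, 0.0, 1.0]]
side 469.8364890502439 308.77612809506655 195.67538790719254 [[0.956, -0.294, -0.02, -0.572], [-0.143, -0.404, -0.904, 0.116], [0.258, 0.866, -0.428, 0.9], [0.0, 0.0, 0.0, 1.0]]
```

View pics/top0.png

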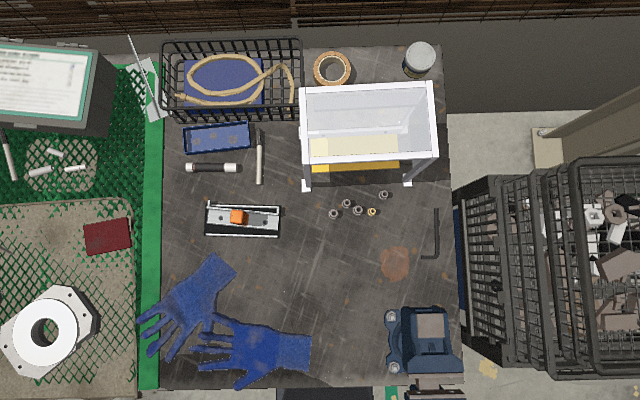

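View pics/side0.png

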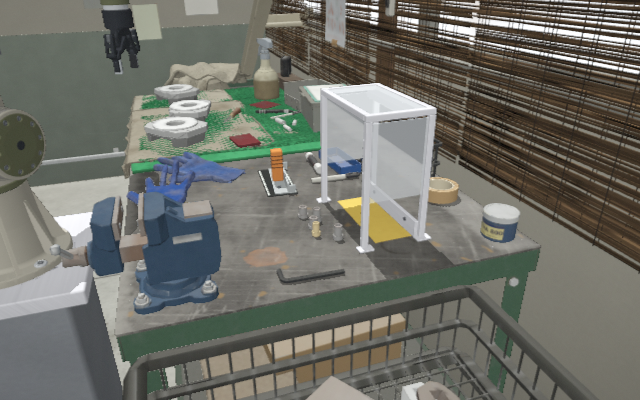

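The top view shows the straightedge on its mat at about (242,218), the five bushes at (333–384, 195–213), the hood at (300–437, 82–190), the hex key at (432,235), the pen at (259,165) and the gauge at (212,168). I'll enlarge crops of both views.

```bash
python3 - <<'E'
import cv2,numpy as np
t=cv2.imread('pics/top0.png');s=cv2.imread('pics/side0.png')
a=cv2.resize(t[150:250,195:295],None,fx=4,fy=4,interpolation=cv2.INTER_CUBIC)
b=cv2.resize(t[150:250,295:395],None,fx=4,fy=4,interpolation=cv2.INTER_CUBIC)
cv2.imwrite('pics/tc.png',np.hstack([a,b]))
cv2.imwrite('pics/sc.png',cv2.resize(s[140:265,250:450],None,fx=4,fy=4,interpolation=cv2.INTER_CUBIC))
E
```

```text
(no output)
```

View pics/tc.png

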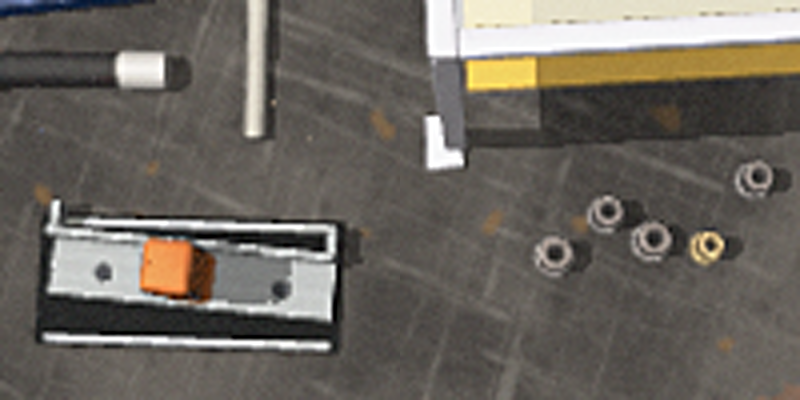

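View pics/sc.png

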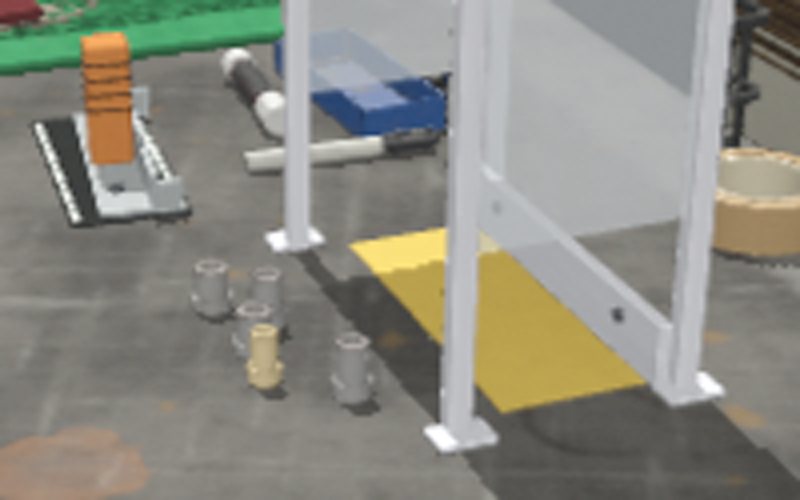

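```bash
cat > tri.py <<'E'
from h import *
T=np.load('pics/top0.npz');S=np.load('pics/side0.npz')
Tp=lambda x,y:(195+x/4-.375,150+y/4-.375); Sp=lambda x,y:(250+x/4-.375,140+y/4-.375)
def P(c): 
    K=np.array([[c['fx'],0,c['cx']],[0,c['fy'],c['cy']],[0,0,1]]); return K@c['camera_from_world'][:3]
def tri(a,b):
    X=cv2.triangulatePoints(P(T),P(S),np.float64(a).reshape(2,1),np.float64(b).reshape(2,1))[:,0]; return X[:3]/X[3]
E
python3 - <<'E'
from tri import *
for n,a,b in [('R',(757,176),(353,342)),('2',(609,209),(267,276)),('3',(654,236),(254,311)),('brass',(710,244),(264,331)),('L',(555,250),(211,267)),('handle',(167,267),(105,40))]:
    X=tri(Tp(*a),Sp(*b)); print(n,X.round(4),'topray',world(T,*Tp(*a),z=X[2].round(3)).round(4), 'at.028',world(T,*Tp(*a),z=.028).round(4))
for n,a in [('mat FL',(38,342)),('mat FR',(337,352)),('mat BR',(340,222)),('line front L',(43,337)),('lfR',(330,347)),('panel fl',(467,90))]: print(n,world(T,*Tp(*a),z=.002 if 'p' not in n else 0).round(4))
for n,a in [('panel FL',(350,245)),('FR',(503,412)),('BR',(645,382)),('mat line',(37,124)),('mat line e',(78,222)),('postL foot',(293,240)),('postR foot',(460,436))]: print(n,world(S,*Sp(*a),z=0.0).round(4))
# straightedge blade points
for n,a in [('blade L top',(52,228)),('blade R top',(332,256)),('foot nearL',(48,290)),('foot nearR',(330,318))]: print(n,world(T,*Tp(*a),z=.03 if 'blade' in n else .006).round(4))
# handle top by depth
z=T['z_map'];im=T['image'].astype(int)
m=(im[...,2]>180)&(im[...,0]<90)&(im[...,1]<150); v,u=np.nonzero(m); 
k=(u>225)&(u<255)&(v>200)&(v<235); pts=np.array([world(T,a,b) for a,b in zip(u[k],v[k])]); t=pts[pts[:,2]>.08]; print(len(t),t.mean(0).round(4),t.min(0).round(4),t.max(0).round(4))
E
```

```text
R [ 0.6167 -0.1378  0.0276] topray [ 0.6159 -0.1375  0.028 ] at.028 [ 0.6159 -0.1375  0.028 ]
2 [ 0.5996 -0.0556  0.0278] topray [ 0.5998 -0.0556  0.028 ] at.028 [ 0.5998 -0.0556  0.028 ]
3 [ 0.5845 -0.0802  0.0219] topray [ 0.5849 -0.0803  0.022 ] at.028 [ 0.5843 -0.0797  0.028 ]
brass [ 0.5796 -0.1104  0.0264] topray [ 0.5793 -0.1104  0.026 ] at.028 [ 0.5791 -0.1101  0.028 ]
L [ 0.5778 -0.0254  0.0225] topray [ 0.5786 -0.0255  0.022 ] at.028 [ 0.578  -0.0253  0.028 ]
handle [0.5696 0.1771 0.0851] topray [0.5692 0.1772 0.085 ] at.028 [0.5743 0.1877 0.028 ]
mat FL [0.5364 0.2653 0.002 ]
mat FR [0.5264 0.0973 0.002 ]
mat BR [0.5996 0.0945 0.002 ]
line front L [0.5391 0.2625 0.002 ]
lfR [0.5293 0.1012 0.002 ]
panel fl [0.6737 0.0209 0.    ]
panel FL [0.6734 0.0183 0.    ]
FR [ 0.6794 -0.1812  0.    ]
BR [ 0.7583 -0.1778  0.    ]
mat line [0.5391 0.2632 0.    ]
mat line e [0.531 0.102 0.   ]
postL foot [0.6444 0.0356 0.    ]
postR foot [ 0.6509 -0.1948  0.    ]
blade L top [0.5973 0.2507 0.03  ]
blade R top [0.5778 0.0968 0.03  ]
foot nearL [0.5651 0.2588 0.006 ]
foot nearR [0.5453 0.1006 0.006 ]
55 [0.5716 0.1762 0.0863] [0.5572 0.1651 0.0808] [0.5827 0.1912 0.0892]
```

The crops give me the poses:

| Item | Position (m) | Yaw (rad) | How measured |
|---|---|---|---|
| Handle top | (0.571, 0.177), 86 mm high | -0.125 (straightedge) | Both views |
| Bush tops | Right end (0.616, -0.138) to left end (0.578, -0.025), 22–28 mm high | – | Both views |
| Bay origin | about (0.6765, -0.081) | +0.03 | Panel edge in the side view, its left corner checked from the top |
| Mat centre | (0.568, 0.180) | -0.06 | Top view, line checked from the side |

The gaps between bushes along y are wide enough that all five should gather in one row. I'll approach the handle leaning back.

Request:
carry_out --moves '[{"tx": 3.5,"ty": -3.5,"wz": 0.15,"claw": -1},{"tx": 3.5,"ty": -3.5,"wz": 0.15},{"tx": 3.5,"ty": -3.5,"wx": -0.022,"wy": -0.172},{"tx": 3.5,"ty": -3.5,"wx": -0.022,"wy": -0.172},{"tx": 3.5,"ty": -3.5,"wx": -0.022,"wy": -0.172},{"tx": 3.5,"ty": -3.5},{"tx": 3.5,"ty": -3.5},{"tx": 3.5,"ty": -3.5}]' --newtons 100

```text
invalid input at $.moves[0]: expected keys tx, ty, tz, wx, wy, wz, claw
```

Request:
carry_out --moves '[{"tx": 3.5,"ty": -3.5,"tz": 0,"wx": 0,"wy": 0,"wz": 0.15,"claw": -1},{"tx": 3.5,"ty": -3.5,"tz": 0,"wx": 0,"wy": 0,"wz": 0.15,"claw": -1},{"tx": 3.5,"ty": -3.5,"tz": 0,"wx": -0.022,"wy": -0.172,"wz": 0,"claw": -1},{"tx": 3.5,"ty": -3.5,"tz": 0,"wx": -0.022,"wy": -0.172,"wz": 0,"claw": -1},{"tx": 3.5,"ty": -3.5,"tz": 0,"wx": -0.022,"wy": -0.172,"wz": 0,"claw": -1},{"tx": 3.5,"ty": -3.5,"tz": 0,"wx": 0,"wy": 0,"wz": 0,"claw": -1},{"tx": 3.5,"ty": -3.5,"tz": 0,"wx": 0,"wy": 0,"wz": 0,"claw": -1},{"tx": 3.5,"ty": -3.5,"tz": 0,"wx": 0,"wy": 0,"wz": 0,"claw": -1}]' --newtons 100

```text
clock: 1.1
tcp_pos: [0.5174, 0.2428, 0.231]
orientation: [0.257, 0.06, 0.965, -0.017]
wrist_force: [0.7, 0.6, -0.6]
finger_gap: 0.0856
grip_force: 0.0
```

```bash
cat >> h.py <<'E'
def pose():
    s=env.get_state(); q=s['orientation']; Rm=R.from_quat([q[1],q[2],q[3],q[0]]).as_matrix(); return s,Rm,s['tcp_pos']
def wristpts(f):
    s,Rm,p=pose(); c=snap('wrist',f); z=c['z_map']; v,u=np.nonzero(z>0); d=z[v,u]
    X=np.c_[(u-c['cx'])/c['fx']*d,(v-c['cy'])/c['fy']*d,d,np.ones(len(d))]@c['hand_eye'].T
    return X[:,:3]@Rm.T+p, c['image'][v,u].astype(int),u,v
E
python3 - <<'E'
from h import *
s,Rm,p=pose(); print(Rm.round(3),p.round(4))
X,im,u,v=wristpts('w1')
m=(im[:,2]>150)&(im[:,0]<90)&(im[:,1]<160)&(im[:,1]>60); P=X[m]; t=P[P[:,2]>.08]
print(m.sum(),len(t)); 
if len(t): print(t.mean(0).round(4),np.percentile(t,[3,97],axis=0).round(4), cv2.minAreaRect(np.float32(t[:,:2]*1000)))
E
```

```text
[[-0.861  0.124  0.493]
 [ 0.107  0.992 -0.063]
 [-0.497 -0.001 -0.868]] [0.5174 0.2428 0.231 ]
1368 109
[0.5632 0.1801 0.0827] [[0.5554 0.1664 0.0803]
 [0.5833 0.1917 0.0856]] ((569.809814453125, 178.50352478027344), (24.79747200012207, 28.401470184326172), 82.369873046875)
```

View pics/w1.png

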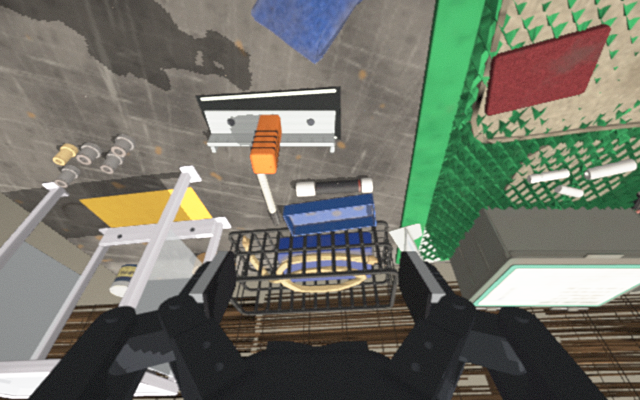

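The wrist view shows the handle upright at about (266,145). Its centre is about (0.5705, 0.178), which agrees with the fixed cameras. I'll go in.

Request:
carry_out --moves '[{"tx": 2.1,"ty": -2.3,"tz": -3,"wx": 0,"wy": 0,"wz": 0,"claw": -1},{"tx": 2.1,"ty": -2.2,"tz": -3,"wx": 0,"wy": 0,"wz": 0,"claw": -1},{"tx": 2.1,"ty": -2.2,"tz": -3,"wx": 0,"wy": 0,"wz": 0,"claw": -1},{"tx": 0,"ty": 0,"tz": -3,"wx": 0,"wy": 0,"wz": 0,"claw": -1},{"tx": 0,"ty": 0,"tz": -3,"wx": 0,"wy": 0,"wz": 0,"claw": -1},{"tx": 0,"ty": 0,"tz": -2,"wx": 0,"wy": 0,"wz": 0,"claw": -1},{"tx": 0,"ty": 0,"tz": -1.4,"wx": 0,"wy": 0,"wz": 0,"claw": -1},{"tx": 0,"ty": 0,"tz": 0,"wx": 0,"wy": 0,"wz": 0,"claw": -1}]'

```text
clock: 2.15
tcp_pos: [0.5783, 0.1766, 0.0453]
orientation: [0.255, 0.06, 0.965, -0.017]
wrist_force: [0.5, -1.0, 0.6]
finger_gap: 0.0855
grip_force: 0.0
```

Request:
carry_out --moves '[{"tx": 0,"ty": 0,"tz": 0,"wx": 0,"wy": 0,"wz": 0,"claw": 1},{"tx": 0,"ty": 0,"tz": 0,"wx": 0,"wy": 0,"wz": 0,"claw": 1},{"tx": 0,"ty": 0,"tz": 0,"wx": 0,"wy": 0,"wz": 0,"claw": 1},{"tx": 0,"ty": 0,"tz": 0,"wx": 0,"wy": 0,"wz": 0,"claw": 1},{"tx": 0,"ty": 0,"tz": 0,"wx": 0,"wy": 0,"wz": 0,"claw": 1},{"tx": 0,"ty": 0,"tz": 0,"wx": 0,"wy": 0,"wz": 0,"claw": 1},{"tx": 0,"ty": 0,"tz": 0,"wx": 0,"wy": 0,"wz": 0,"claw": 1},{"tx": 0,"ty": 0,"tz": 0,"wx": 0,"wy": 0,"wz": 0,"claw": 1}]' --newtons 100

```text
clock: 3.15
tcp_pos: [0.5806, 0.177, 0.0483]
orientation: [0.258, 0.06, 0.964, -0.016]
wrist_force: [-3.1, -1.3, 6.1]
finger_gap: 0.0249
grip_force: 99.0
```

Gripped at 25 mm opening and 99 N. I'll lift, turn to the bay's yaw and carry it in front of the bushes.

Request:
carry_out --moves '[{"tx": 0,"ty": 0,"tz": 1,"wx": 0,"wy": 0,"wz": 0,"claw": 1},{"tx": 0,"ty": 0,"tz": 2,"wx": 0,"wy": 0,"wz": 0,"claw": 1},{"tx": -1,"ty": 0,"tz": 2,"wx": 0,"wy": 0,"wz": 0,"claw": 1},{"tx": -2,"ty": -2,"tz": 1,"wx": 0,"wy": 0,"wz": 0.05,"claw": 1},{"tx": -2,"ty": -4,"tz": 0,"wx": 0,"wy": 0,"wz": 0.05,"claw": 1},{"tx": -2.2,"ty": -4,"tz": 0,"wx": 0,"wy": 0,"wz": 0.055,"claw": 1},{"tx": 0,"ty": -4,"tz": 0,"wx": 0,"wy": 0,"wz": 0,"claw": 1},{"tx": 0,"ty": -4,"tz": 0,"wx": 0,"wy": 0,"wz": 0,"claw": 1}]'

```text
clock: 4.15
tcp_pos: [0.5063, -0.004, 0.1067]
orientation: [0.256, -0.015, 0.966, 0.003]
wrist_force: [0.2, 1.0, -4.2]
finger_gap: 0.0252
grip_force: 99.5
```

Request:
carry_out --moves '[{"tx": 0,"ty": -4,"tz": 0,"wx": 0,"wy": 0,"wz": 0,"claw": 1},{"tx": 0,"ty": -3,"tz": 0,"wx": 0,"wy": 0,"wz": 0,"claw": 1},{"tx": 0,"ty": -1.1,"tz": -1.5,"wx": 0,"wy": 0,"wz": 0,"claw": 1},{"tx": 0,"ty": 0,"tz": -1.5,"wx": 0,"wy": 0,"wz": 0,"claw": 1},{"tx": 0,"ty": 0,"tz": 0,"wx": 0,"wy": 0,"wz": 0,"claw": 1},{"tx": 0,"ty": 0,"tz": 0,"wx": 0,"wy": 0,"wz": 0,"claw": 1}]'

```text
clock: 4.9
tcp_pos: [0.5078, -0.0838, 0.0774]
orientation: [0.257, -0.015, 0.966, 0.003]
wrist_force: [-0.1, -0.4, -4.0]
finger_gap: 0.0246
grip_force: 99.4
```

```bash
python3 - <<'E'
from h import *
s,Rm,p=pose(); print(Rm.round(3),p.round(4),s['joint_pos'].round(2))
t=snap('top','t2');q=snap('side','s2')
a=cv2.resize(t['image'][160:260,295:395],None,fx=4,fy=4,interpolation=cv2.INTER_CUBIC)
b=cv2.resize(q['image'][150:250,240:340],None,fx=4,fy=4,interpolation=cv2.INTER_CUBIC)
cv2.imwrite('pics/c2.png',np.hstack([a,b]))
E
```

```text
[[-0.868 -0.03   0.496]
 [-0.027  1.     0.014]
 [-0.497 -0.001 -0.868]] [ 0.5078 -0.0838  0.0774] [-0.46  0.   -0.9   0.2   0.23 -0.43]
```

View pics/c2.png

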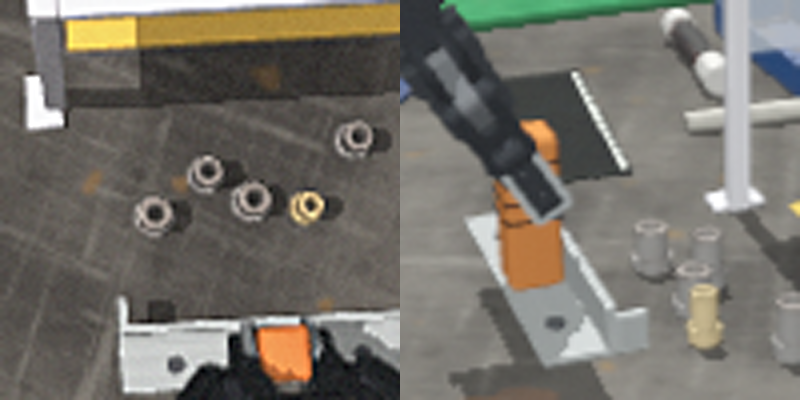

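The straightedge hangs about level in front of the row. Its left wing is at (122,300) in the crop and the left bush at (155,213). I'll check its tilt and yaw from the depth map.

```bash
python3 - <<'E'
from h import *
t=dict(np.load('pics/t2.npz')); z=t['z_map']
P=np.array([world(t,u,v) for v in range(236,262) for u in range(315,425)])
k=(P[:,2]>.02)&(P[:,2]<.05); F=P[k]
A=np.c_[F[:,:2],np.ones(len(F))]
for _ in range(6):
    w,*_r=np.linalg.lstsq(A,F[:,2],rcond=None); r=F[:,2]-A@w; g=abs(r)<.005; F,A=F[g],A[g]
print(len(F),'slopes',w[:2].round(3),F.mean(0).round(4),F.min(0).round(3),F.max(0).round(3))
cu=lambda x,y:(295+x/4-.375,160+y/4-.375)
for n,a,zz in [('foot near L',(122,392),.036),('blade top L',(130,328),.06),('wing tip L',(122,299),.053),('bushL',(155,213),.024)]: print(n,world(t,*cu(*a),z=zz).round(4))
E
```

```text
562 slopes [0.002 0.001] [ 0.4997 -0.0743  0.0352] [ 0.48  -0.164  0.031] [ 0.524 -0.003  0.04 ]
foot near L [ 0.4799 -0.0042  0.036 ]
blade top L [ 0.5133 -0.0089  0.06  ]
wing tip L [ 0.5288 -0.0053  0.053 ]
bushL [ 0.5768 -0.0254  0.024 ]
```

It is level (slopes 0.002 and 0.001), and its underside is 31 mm above the bench. I'll lower it to about 1 mm and push slowly along the bay's x.

Request:
carry_out --moves '[{"tx": 0,"ty": 0,"tz": -1.5,"wx": 0,"wy": 0,"wz": 0,"claw": 1},{"tx": 0,"ty": 0,"tz": -1.5,"wx": 0,"wy": 0,"wz": 0,"claw": 1},{"tx": 0,"ty": 0,"tz": 0,"wx": 0,"wy": 0,"wz": 0,"claw": 1},{"tx": 0.7,"ty": 0.02,"tz": 0,"wx": 0,"wy": 0,"wz": 0,"claw": 1},{"tx": 0.7,"ty": 0.02,"tz": 0,"wx": 0,"wy": 0,"wz": 0,"claw": 1},{"tx": 0.7,"ty": 0.02,"tz": 0,"wx": 0,"wy": 0,"wz": 0,"claw": 1},{"tx": 0.7,"ty": 0.02,"tz": 0,"wx": 0,"wy": 0,"wz": 0,"claw": 1},{"tx": 0.7,"ty": 0.02,"tz": 0,"wx": 0,"wy": 0,"wz": 0,"claw": 1}]'

```text
clock: 6.0
tcp_pos: [0.5435, -0.083, 0.0473]
orientation: [0.257, -0.015, 0.966, 0.003]
wrist_force: [0.0, 0.5, -4.4]
finger_gap: 0.0247
grip_force: 99.8
```

Request:
carry_out --moves '[{"tx": 0.7,"ty": 0.02,"tz": 0,"wx": 0,"wy": 0,"wz": 0,"claw": 1},{"tx": 0.7,"ty": 0.02,"tz": 0,"wx": 0,"wy": 0,"wz": 0,"claw": 1},{"tx": 0.7,"ty": 0.02,"tz": 0,"wx": 0,"wy": 0,"wz": 0,"claw": 1},{"tx": 0.7,"ty": 0.02,"tz": 0,"wx": 0,"wy": 0,"wz": 0,"claw": 1},{"tx": 0.7,"ty": 0.02,"tz": 0,"wx": 0,"wy": 0,"wz": 0,"claw": 1},{"tx": 0.7,"ty": 0.02,"tz": 0,"wx": 0,"wy": 0,"wz": 0,"claw": 1},{"tx": 0.7,"ty": 0.02,"tz": 0,"wx": 0,"wy": 0,"wz": 0,"claw": 1},{"tx": 0.7,"ty": 0.02,"tz": 0,"wx": 0,"wy": 0,"wz": 0,"claw": 1}]'

```text
clock: 7.0
tcp_pos: [0.5993, -0.0814, 0.0472]
orientation: [0.257, -0.015, 0.966, 0.003]
wrist_force: [-1.5, -0.4, -3.8]
finger_gap: 0.0253
grip_force: 99.7
```

```bash
python3 - <<'E'
from h import *
t=snap('top','t3');q=snap('side','s3')
a=cv2.resize(t['image'][130:230,300:420],None,fx=3.3,fy=3.3,interpolation=cv2.INTER_CUBIC)
b=cv2.resize(q['image'][100:240,240:440],None,fx=2,fy=2.357,interpolation=cv2.INTER_CUBIC)
cv2.imwrite('pics/c3.png',np.hstack([a,b]))
E
```

```text
(no output)
```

View pics/c3.png

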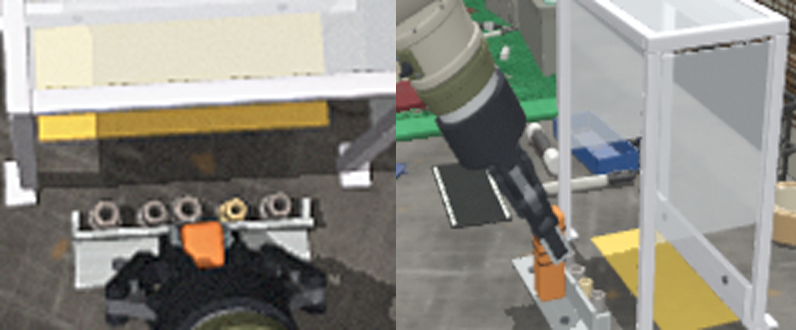

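All five bushes stand in one row between the wings, at (105–280, 205–213) in the top crop. Next I'll check the clearance under the bar from the side depth map.

```bash
python3 - <<'E'
from h import *
out=[]
for n in('s3','t3'):
    t=dict(np.load(f'pics/{n}.npz'));z=t['z_map'];M=np.linalg.inv(t['camera_from_world'])
    v,u=np.nonzero(z>0);d=z[v,u];X=np.c_[(u-t['cx'])/t['fx']*d,(v-t['cy'])/t['fy']*d,d]@M[:3,:3].T+M[:3,3]
    out.append(X)
X=np.vstack(out); k=(abs(X[:,1]+.083)<.07)&(X[:,0]>.45)&(X[:,0]<.62)&(X[:,2]>.03); X=X[k]
for a in np.arange(.52,.62,.01):
    s=X[(X[:,0]>=a)&(X[:,0]<a+.01)]; print(round(a,2),len(s),np.percentile(s[:,2],99).round(3) if len(s) else '')
E
```

```text
0.52 502 0.257
0.53 529 0.241
0.54 648 0.217
0.55 520 0.206
0.56 401 0.187
0.57 383 0.131
0.58 272 0.114
0.59 200 0.089
0.6 75 0.087
0.61 24 0.033
```

At the end of the push the arm will be 187 mm high at the bar, against the bar's 250 mm underside. I'll push on.

Request:
carry_out --moves '[{"tx": 0.7,"ty": 0.02,"tz": 0,"wx": 0,"wy": 0,"wz": 0,"claw": 1},{"tx": 0.7,"ty": 0.02,"tz": 0,"wx": 0,"wy": 0,"wz": 0,"claw": 1},{"tx": 0.7,"ty": 0.02,"tz": 0,"wx": 0,"wy": 0,"wz": 0,"claw": 1},{"tx": 0.7,"ty": 0.02,"tz": 0,"wx": 0,"wy": 0,"wz": 0,"claw": 1},{"tx": 0.7,"ty": 0.02,"tz": 0,"wx": 0,"wy": 0,"wz": 0,"claw": 1},{"tx": 0.7,"ty": 0.02,"tz": 0,"wx": 0,"wy": 0,"wz": 0,"claw": 1},{"tx": 0.7,"ty": 0.02,"tz": 0,"wx": 0,"wy": 0,"wz": 0,"claw": 1},{"tx": 0.7,"ty": 0.02,"tz": 0,"wx": 0,"wy": 0,"wz": 0,"claw": 1}]'

```text
clock: 8.1
tcp_pos: [0.6554, -0.0799, 0.0473]
orientation: [0.257, -0.015, 0.966, 0.003]
wrist_force: [-1.7, 0.3, -3.2]
finger_gap: 0.0251
grip_force: 99.7
```

Request:
carry_out --moves '[{"tx": 0.7,"ty": 0.02,"tz": 0,"wx": 0,"wy": 0,"wz": 0,"claw": 1},{"tx": 0.7,"ty": 0.02,"tz": 0,"wx": 0,"wy": 0,"wz": 0,"claw": 1},{"tx": 0.7,"ty": 0.02,"tz": 0,"wx": 0,"wy": 0,"wz": 0,"claw": 1},{"tx": 0.5,"ty": 0.02,"tz": 0,"wx": 0,"wy": 0,"wz": 0,"claw": 1},{"tx": 0.2,"ty": 0,"tz": 0,"wx": 0,"wy": 0,"wz": 0,"claw": 1},{"tx": 0,"ty": 0,"tz": 0,"wx": 0,"wy": 0,"wz": 0,"claw": 1},{"tx": 0,"ty": 0,"tz": 0,"wx": 0,"wy": 0,"wz": 0,"claw": 1},{"tx": 0,"ty": 0,"tz": 0,"wx": 0,"wy": 0,"wz": 0,"claw": 1}]'

```text
clock: 9.1
tcp_pos: [0.6831, -0.0791, 0.0475]
orientation: [0.257, -0.015, 0.966, 0.003]
wrist_force: [-0.4, 0.0, -4.3]
finger_gap: 0.0249
grip_force: 99.6
```

```bash
python3 - <<'E'
from h import *
q=snap('side','s4'); cv2.imwrite('pics/c4.png',cv2.resize(q['image'][100:260,280:480],None,fx=3.5,fy=3.5,interpolation=cv2.INTER_CUBIC))
E
```

```text
(no output)
```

View pics/c4.png

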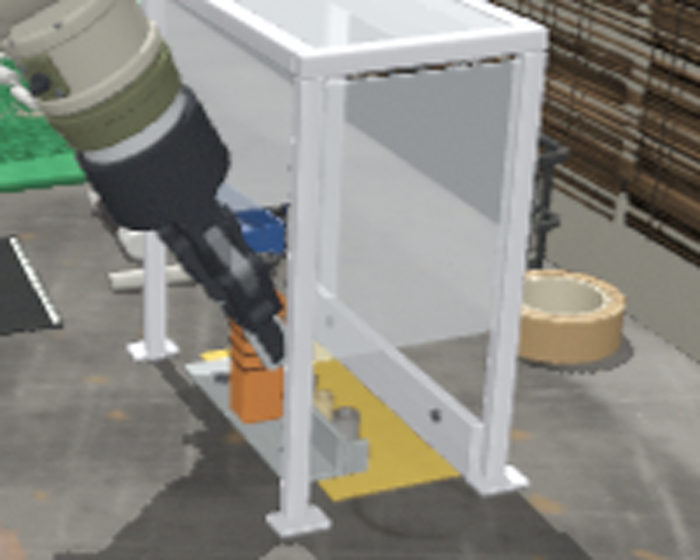

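The bushes stand on the yellow panel in front of the blade; the nearest is at (345,430) in the crop, well past the front edge. I'll draw straight back.

Request:
carry_out --moves '[{"tx": -0.7,"ty": -0.02,"tz": 0,"wx": 0,"wy": 0,"wz": 0,"claw": 1},{"tx": -1.5,"ty": -0.04,"tz": 0,"wx": 0,"wy": 0,"wz": 0,"claw": 1},{"tx": -2.5,"ty": -0.07,"tz": 0,"wx": 0,"wy": 0,"wz": 0,"claw": 1},{"tx": -2.5,"ty": -0.07,"tz": 0,"wx": 0,"wy": 0,"wz": 0,"claw": 1},{"tx": -2.5,"ty": -0.07,"tz": 0,"wx": 0,"wy": 0,"wz": 0,"claw": 1},{"tx": -2.5,"ty": -0.07,"tz": 0,"wx": 0,"wy": 0,"wz": 0,"claw": 1},{"tx": -2,"ty": 0,"tz": 1.5,"wx": 0,"wy": 0,"wz": 0,"claw": 1},{"tx": -1,"ty": 0,"tz": 2.5,"wx": 0,"wy": 0,"wz": 0,"claw": 1}]'

```text
clock: 10.15
tcp_pos: [0.5272, -0.0815, 0.0857]
orientation: [0.255, -0.014, 0.967, 0.004]
wrist_force: [1.0, -0.3, -4.1]
finger_gap: 0.0251
grip_force: 99.4
```

```bash
python3 - <<'E'
from h import *
q=snap('side','s5'); t=snap('top','t5'); a=cv2.resize(q['image'][170:260,300:440],None,fx=5,fy=5,interpolation=cv2.INTER_CUBIC)
cv2.imwrite('pics/c5.png',a); print(pose()[2])
E
```

```text
[ 0.53082707 -0.08290967  0.08966401]
```

View pics/c5.png

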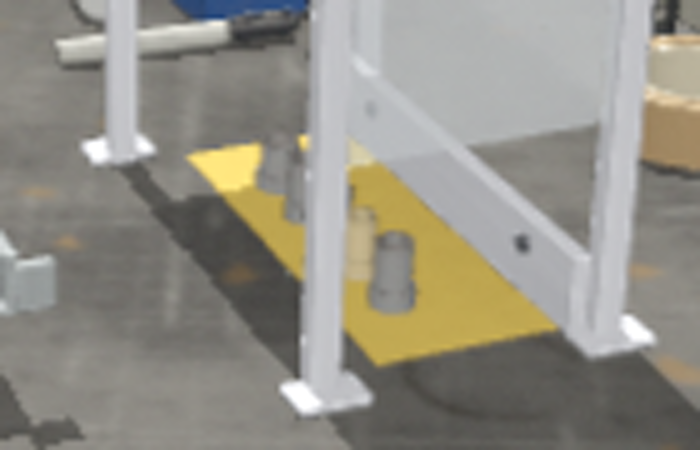

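All five stand upright on the panel: left bush at (272,165), brass at (360,245), right bush at (393,275), all inside the front edge line from (190,157) to (378,365). I'll return the straightedge to its original pose on the mat.

Request:
carry_out --moves '[{"tx": 0,"ty": 2,"tz": 0,"wx": 0,"wy": 0,"wz": 0,"claw": 1},{"tx": 0,"ty": 4,"tz": 0,"wx": 0,"wy": 0,"wz": 0,"claw": 1},{"tx": 0,"ty": 4,"tz": 0,"wx": 0,"wy": 0,"wz": -0.05,"claw": 1},{"tx": 1,"ty": 4,"tz": 0,"wx": 0,"wy": 0,"wz": -0.05,"claw": 1},{"tx": 1,"ty": 4,"tz": 0,"wx": 0,"wy": 0,"wz": -0.055,"claw": 1},{"tx": 1,"ty": 4,"tz": 0,"wx": 0,"wy": 0,"wz": 0,"claw": 1},{"tx": 1,"ty": 3,"tz": 0,"wx": 0,"wy": 0,"wz": 0,"claw": 1},{"tx": 1,"ty": 1,"tz": 0,"wx": 0,"wy": 0,"wz": 0,"claw": 1}]'

```text
clock: 11.25
tcp_pos: [0.5807, 0.1795, 0.0863]
orientation: [0.256, 0.059, 0.965, -0.016]
wrist_force: [0.3, 0.1, -4.0]
finger_gap: 0.0245
grip_force: 100.0
```

Request:
carry_out --moves '[{"tx": 0,"ty": 0,"tz": -1,"wx": 0,"wy": 0,"wz": 0,"claw": 1},{"tx": 0,"ty": 0,"tz": -1,"wx": 0,"wy": 0,"wz": 0,"claw": 1},{"tx": 0,"ty": 0,"tz": -1,"wx": 0,"wy": 0,"wz": 0,"claw": 1},{"tx": 0,"ty": 0,"tz": -0.6,"wx": 0,"wy": 0,"wz": 0,"claw": 1},{"tx": 0,"ty": 0,"tz": 0,"wx": 0,"wy": 0,"wz": 0,"claw": 1},{"tx": 0,"ty": 0,"tz": 0,"wx": 0,"wy": 0,"wz": 0,"claw": 1}]'

```text
clock: 12.0
tcp_pos: [0.5814, 0.1775, 0.0517]
orientation: [0.257, 0.06, 0.964, -0.017]
wrist_force: [-0.8, 0.5, -3.9]
finger_gap: 0.0249
grip_force: 99.9
```

Request:
carry_out --moves '[{"tx": 0,"ty": 0,"tz": -0.2,"wx": 0,"wy": 0,"wz": 0,"claw": 1},{"tx": 0,"ty": 0,"tz": -0.1,"wx": 0,"wy": 0,"wz": 0,"claw": 1},{"tx": 0,"ty": 0,"tz": 0,"wx": 0,"wy": 0,"wz": 0,"claw": 1},{"tx": 0,"ty": 0,"tz": 0,"wx": 0,"wy": 0,"wz": 0,"claw": 1}]'

```text
clock: 12.5
tcp_pos: [0.581, 0.1776, 0.0484]
orientation: [0.257, 0.06, 0.964, -0.017]
wrist_force: [0.4, -0.5, -3.9]
finger_gap: 0.0247
grip_force: 99.9
```

Still no contact, so I'll go a little lower.

Request:
carry_out --moves '[{"tx": 0,"ty": 0,"tz": -0.05,"wx": 0,"wy": 0,"wz": 0,"claw": 1},{"tx": 0,"ty": 0,"tz": -0.05,"wx": 0,"wy": 0,"wz": 0,"claw": 1},{"tx": 0,"ty": 0,"tz": 0,"wx": 0,"wy": 0,"wz": 0,"claw": 1}]'

```text
clock: 12.88
tcp_pos: [0.5811, 0.1776, 0.0484]
orientation: [0.257, 0.06, 0.964, -0.017]
wrist_force: [-6.6, -0.9, 7.1]
finger_gap: 0.0248
grip_force: 101.7
```

It has touched down (7 N). I'll release and rise.

Request:
carry_out --moves '[{"tx": 0,"ty": 0,"tz": 0.05,"wx": 0,"wy": 0,"wz": 0,"claw": -1},{"tx": 0,"ty": 0,"tz": 0,"wx": 0,"wy": 0,"wz": 0,"claw": -1},{"tx": 0,"ty": 0,"tz": 0,"wx": 0,"wy": 0,"wz": 0,"claw": -1},{"tx": 0,"ty": 0,"tz": 0,"wx": 0,"wy": 0,"wz": 0,"claw": -1},{"tx": 0,"ty": 0,"tz": 0,"wx": 0,"wy": 0,"wz": 0,"claw": -1},{"tx": 0,"ty": 0,"tz": 0,"wx": 0,"wy": 0,"wz": 0,"claw": -1},{"tx": 0,"ty": 0,"tz": 0,"wx": 0,"wy": 0,"wz": 0,"claw": -1}]'

```text
clock: 13.75
tcp_pos: [0.581, 0.1776, 0.0478]
orientation: [0.257, 0.06, 0.964, -0.017]
wrist_force: [-0.5, -0.4, -0.3]
finger_gap: 0.0853
grip_force: 0.0
```

Request:
carry_out --moves '[{"tx": 0,"ty": 0,"tz": 1,"wx": 0,"wy": 0,"wz": 0,"claw": -1},{"tx": 0,"ty": 0,"tz": 2,"wx": 0,"wy": 0,"wz": 0,"claw": -1},{"tx": 0,"ty": 0,"tz": 3,"wx": 0,"wy": 0,"wz": 0,"claw": -1},{"tx": 0,"ty": 0,"tz": 3,"wx": 0,"wy": 0,"wz": 0,"claw": -1},{"tx": -4,"ty": 2,"tz": 3,"wx": 0,"wy": 0,"wz": 0,"claw": -1},{"tx": -5,"ty": 3,"tz": 1,"wx": 0,"wy": 0,"wz": 0,"claw": -1},{"tx": -5,"ty": 3,"tz": 0,"wx": 0,"wy": 0,"wz": 0,"claw": -1},{"tx": 0,"ty": 0,"tz": 0,"wx": 0,"wy": 0,"wz": 0,"claw": -1}]'

```text
clock: 14.75
tcp_pos: [0.4379, 0.2595, 0.1785]
orientation: [0.257, 0.057, 0.965, -0.016]
wrist_force: [0.3, 0.3, 0.6]
finger_gap: 0.0853
grip_force: 0.0
```

```bash
python3 - <<'E'
from h import *
q=snap('side','s6'); t=snap('top','t6')
a=cv2.resize(t['image'][150:250,195:295],None,fx=4,fy=4,interpolation=cv2.INTER_CUBIC)
b=cv2.resize(q['image'][160:260,340:440],None,fx=4,fy=4,interpolation=cv2.INTER_CUBIC)
b=cv2.resize(q['image'][130:260,250:440],(400,400),interpolation=cv2.INTER_CUBIC)
cv2.imwrite('pics/c6.png',np.hstack([a,b])); 
E
```

```text
(no output)
```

View pics/c6.png

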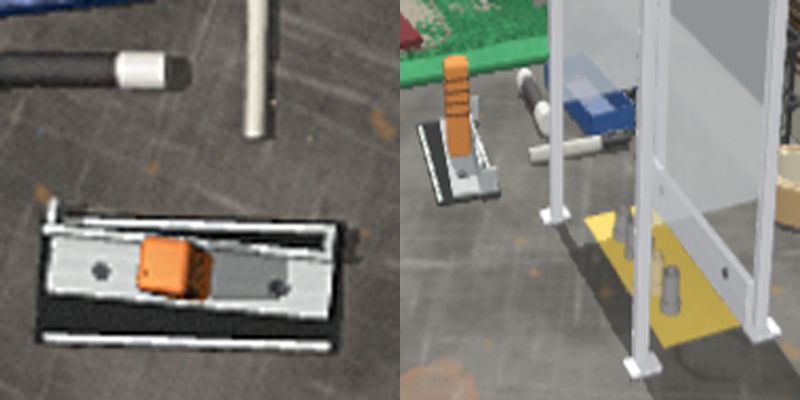

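The straightedge stands on its mat as it did at the start (handle at (165,267) in the left crop). The pen and gauge haven't moved and the bushes stand on the panel, so I'll hand in.

```bash
python3 -c "
from workcell import env
print(env.hand_in())"
```

```text
the job is handed in; nothing more can be done
None
```

The job is handed in at about 15 s of the 56 s: in the last pictures the bushes stand upright on the yellow panel and the straightedge is back on its mat, released, though the hand-in returned no verdict.

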